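Hang the slotted heat sink on the cool-down stand

ROBOT

A 7-joint arm with a two-finger parallel gripper is mounted at the origin on the work surface. World frame = base frame: x ahead of the robot, y to its left, z up, the work surface at z = 0. Lengths are in m, angles in rad, forces in N, time in s.
With the tool pointing down it reaches from about 0.425 to 0.875 m from the base axis. Payload 4.7 kg.
Tool frame: the origin (TCP) lies midway between the tips of the shut fingers; the grasp point (between the pads) lies 19 mm behind it; x points along the fingers, y is the direction in which the jaws open and shut, and the axes are right-handed (so a half turn about x gives the same grasp; the last joint's range is limited). The gripper opens to 87 mm and grips with 3 to 60 N. Pads are 19 mm wide; open, the fingers measure 117 mm over their backs; the gripper's body (75 mm by 190 mm) begins 51 mm behind the grasp point.
Start: joints at [1.207, 0.321, -0.07, 1.45, 0.023, 1.371, -0.057], TCP at [0.24, -0.604, 0.19] pointing down, gripper open.
Joint ranges: [-2.86, 2.86], [-0.3, 2.09], [-1.38, 1.24], [0.06, 2.45], [-1.56, 4.7], [0.09, 2.05], [-2.69, 2.69]. Speed limits (rad/s): [2.57, 2.57, 3.14, 3.14, 3.14, 3.14, 3.14].

INTERFACE

Orientations are given as a rotation vector (axis times angle).
In Python, from bench import ctrl gives the robot as it stands. The module is installed in compiled form; this text tells all that it offers.
- The arm moves only by the shell command python3 -m jog 'ROWS' [FORCE]. ROWS is JSON, a list of rows, each an object with "rot": the turn, a rotation vector about the tool's x, y, z in units of 5 degrees (1.0 is 5 degrees), a list of three; "travel": the shift along the tool's x, y, z in units of 0.3 m (1.0 is 0.3 m), a list of three; "jaw": the closure, from -1 (fully open) to 1 (shut), so that 0 is half open. In form: [{"rot": [ax, ay, az], "travel": [tx, ty, tz], "jaw": jaw}, ...]. A call has 1 to 8 rows; each row shifts and turns the commanded pose from where the row before left it, along the tool's axes as they then stand; what a row does not reach is not made up. A row lasts 1/10 s, in which the tool goes at most 50 mm and 8.59 degrees, less where a joint would pass 70% of its speed; a pose out of reach is approached as far as the arm can. A call with a number of a shift or a turn outside -1 to 1 is refused whole. A call with a gripper value outside its range is refused whole. The fingers move at their own pace and stop on an object; FORCE is the grip in N (left out, the last holds). Time passes only in rows, so rows that do not move let the fingers close. It gives the time, the measured TCP pose, the force and the opening at its end, in the units of the state.
- ctrl.get_state(): the state, without advancing time (a new reading comes with each control period).
- ctrl.get_image(name): name is "side" or "top"; returns the picture (480x640x3 uint8, red, green, blue); there is no depth.
- ctrl.camera_model(name): a dict with "mtx" (3x3 intrinsics, pixels), "k1" (the pictures are not rectified: a ray, as slopes to the right and down, at radius r is drawn at 1 + k1 r^2 times it, then the intrinsics apply), "extrinsics" (4x4, takes a point from world to camera coordinates). Camera axes: x right, y up, looking along -z (the intrinsics and any distortion apply to the point x, -y, -z); pixel columns grow to the right and rows downward; lengths in m; the calibration is good to about 2 mm. A picture is of the moment at which its call begins. camera_model takes no time and is no camera call.
- ctrl.close_job(): hands the job in, once; it reports no verdict.
The state is a dict: "time": time; "joint_positions": joint angles; "qd": joint speeds; "joint_torque": joint torques, N m; "position": TCP position; "tool_rot": TCP orientation; "ft_force": force on the tool from outside, world axes, zero at the start; "torque": the same for the moment, N m; "grip_width": opening from 0.0 (shut) to 1.0 (fully open).
Only numpy, scipy, OpenCV 4.12 (cv2) and the standard library are available. Lean on these libraries where they do the work, as an engineer would, in place of code of your own. Each camera call takes 0.05 s, during which the arm holds its last target.

TASK

Two finned copper heat sinks with aluminium hanger straps stand on the pit bench. Take the one whose strap has a slot open at the side, slide the slot sideways over the pin of the cool-down stand, behind the pin's round head and clear of the post, and let go so that it hangs plumb and still from the pin with the pin in the roof of the slot. Leave the one with the round hole standing where it is.

Things in the scene. Friction and masses are not known exactly. Their poses are not given: they have to be found in the camera images.
- slotted_mid (a point): Centre of the loose heat sink to hang (0.3 kg), standing upright, 185 mm tall, so 92.5 mm above its underside; z up. Copper finned block below: 36 (x) by 70 (y) by 38 mm high. From it an aluminium strap, 8 mm thick (x), rises: 60 mm wide (y) up to 120 mm above the underside, then a grip tab 30 mm wide to the top. Grasp the tab from above across its 8 mm, 165 mm above the underside.
- slot_seat (a point): Where the pin's axis lies in the slotted strap when hung: mid-width, 107 mm above the underside; axes as slotted_mid. The slot passes through along x and is open to +y only. Heights above the underside: floor 60 mm, lip at the mouth (y 18 to 30) 98 mm, so a 38 mm high mouth; inside, the roof slopes up at 45 degrees to a 12 mm wide flat at y = 0, height 112 mm. Closed end at y = -18 mm.
- holed_mid (a point): Centre of the other loose heat sink, half-way up: same block, strap, size and axes, but its strap has only a small closed round hole (14 mm) and no side slot. Not to be moved.
- pin_mid (a point): Middle of the level pin (10 mm diameter) of the fixed stand, on its axis, 160 mm above the bench. x runs along the pin from head to post, y level across it, z up. The pin is free from x = -35 mm (then a round head, 24 mm diameter, 6 mm thick) to +35 mm (then a 24 mm square post, top 172 mm above the bench). Base plate: x -50 to 70, y -50 to 50, 10 mm thick. Clear above and on both sides.
There are look-alikes about, which are no part of the job. Leave any red look-alike of the part that bears pin_mid alone.

How it is judged:
At the end, for the whole second after the job is handed in: The slotted heat sink hangs from the pin between head and post: its slot_seat point lies within -30 to +27 mm of the pin's middle along the pin, within 14 mm across it, and from 6 mm below to 14 mm above its axis; it is within 0.2 rad (11 degrees) of upright and moves slower than 0.05 m/s (x of slot_seat in the frame of pin_mid between -0.03 and 0.027 m and y of slot_seat in the frame of pin_mid between -0.014 and 0.014 m and z of slot_seat in the frame of pin_mid between -0.006 and 0.014 m and angle between slotted_mid's own z axis and vertical below 0.2 rad and linear speed of slotted below 0.05 m/s); the robot touches nothing.
It fails at once if the heat sink with the round hole is moved by more than 25 mm or tipped over (distance of holed_mid from where it was at the start of the episode above 0.025 m or angle between holed_mid's own z axis and vertical above 0.4 rad).
It also fails if it takes over 38 s, if anything falls off the work surface, if the arm or the gripper's body presses on something with over 40 N, if the wrist force passes 120 N, or if a joint passes its speed limit or range.

## Working session

There is one attempt and no reset: what is moved stays moved. The work goes in short steps, Python scripts to look and compute and a shell command to move; the robot and the scene stay as the last step left them, time stands still between calls to the robot, and variables do not carry over. Pictures are saved under pics/ and viewed, and the job is handed in when it is done.

```bash
mkdir -p pics; python3 - <<'E'
from bench import ctrl
import cv2,numpy as np
for n in("side","top"):
    im=ctrl.get_image(n); cv2.imwrite(f"pics/{n}0.png",im[:,:,::-1])
    m=ctrl.camera_model(n); print(n,np.round(m["mtx"],2).tolist(),m["k1"],np.round(m["extrinsics"],4).tolist())
s=ctrl.get_state()
for k in s: print(k,np.round(s[k],3))
E
```

```text
side [[469.67, 0.0, 320.5], [0.0, 469.67, 237.48], [0.0, 0.0, 1.0]] -0.06601641958328312 [[0.7974, -0.6032, 0.019, -0.4343], [0.3208, 0.4502, 0.8333, -0.2771], [-0.5112, -0.6584, 0.5525, -0.5751], [0.0, 0.0, 0.0, 1.0]]
top [[450.57, 0.0, 314.85], [0.0, 450.57, 242.58], [0.0, 0.0, 1.0]] 0.014051153274772278 [[0.0744, -0.9972, -0.0011, 0.0016], [0.9771, 0.0727, 0.1999, -0.5434], [-0.1992, -0.0159, 0.9798, -0.8101], [0.0, 0.0, 0.0, 1.0]]
time 0.1
joint_positions [ 1.207  0.322 -0.07   1.452  0.023  1.371 -0.057]
qd [ 0.    -0.001  0.    -0.002  0.001 -0.001  0.   ]
joint_torque [-0.0000e+00 -4.9257e+01 -4.0600e-01 -3.1340e+01 -6.4000e-02  3.9000e-02
  0.0000e+00]
position [ 0.24  -0.604  0.189]
tool_rot [ 2.015  0.387 -2.016]
ft_force [-0.051 -0.423  0.144]
torque [ 0.041 -0.036  0.067]
grip_width 0.999
```

View pics/side0.png

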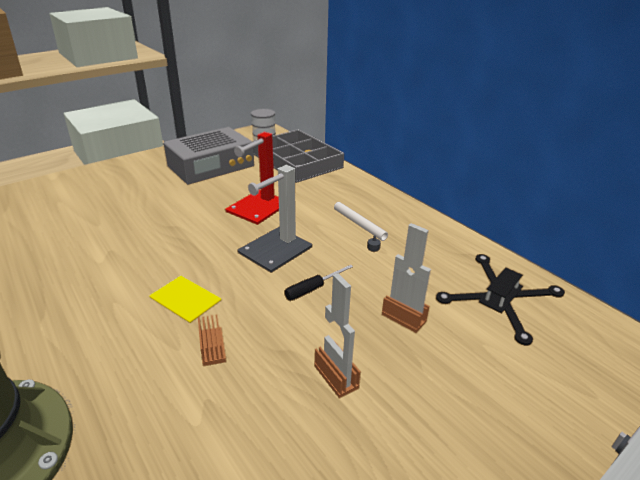

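View pics/top0.png

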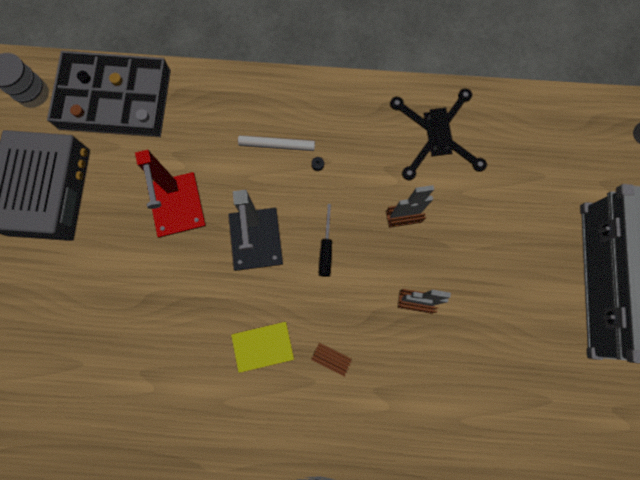

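Side view: slotted strap at (338,335) with its notch open at (330,340). The holed one is at (408,280), with its round hole at (410,271). A loose finned block without a strap is at (212,340). The grey stand's pin is at (267,185) and the red look-alike's is at (252,147). I'll crop close to check these choices.

```bash
python3 - <<'E'
import cv2,numpy as np
a=cv2.imread("pics/side0.png");b=cv2.imread("pics/top0.png")
c=cv2.resize(a[215:400,300:440],None,fx=4,fy=4,interpolation=3)
cv2.imwrite("pics/c1.png",cv2.resize(a[260:400,300:440],None,fx=4.2,fy=4.2,interpolation=3))
cv2.imwrite("pics/c2.png",cv2.resize(a[155:275,230:350],None,fx=4.9,fy=4.9,interpolation=3))
cv2.imwrite("pics/c3.png",cv2.resize(cv2.convertScaleAbs(b[180:320,220:460],alpha=1.8),None,fx=3.3,fy=3.3,interpolation=3))
E
```

```text
(no output)
```

View pics/c1.png

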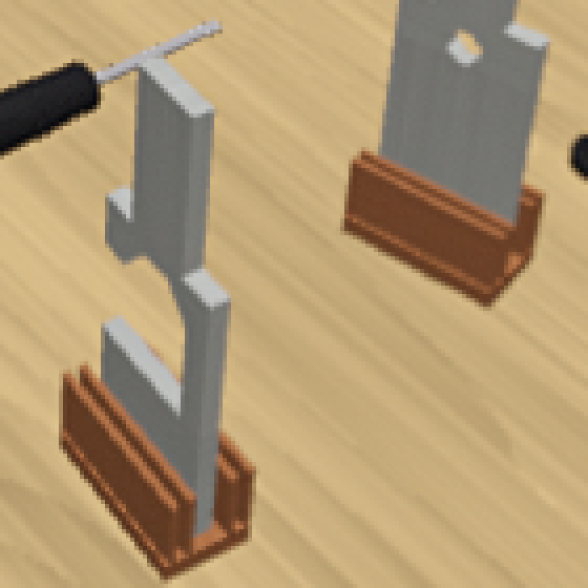

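View pics/c2.png

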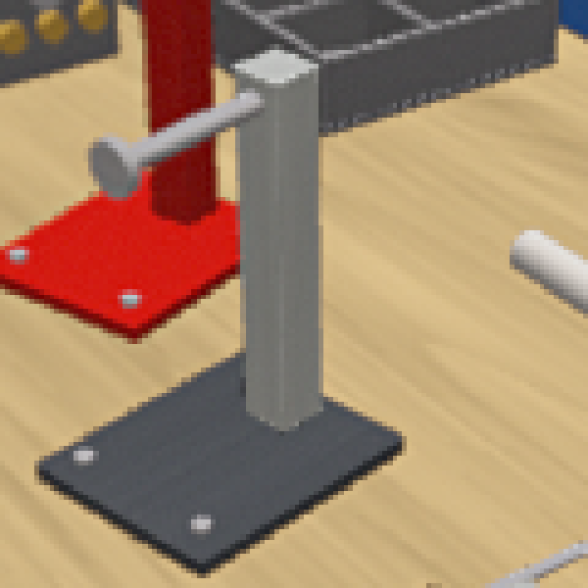

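View pics/c3.png

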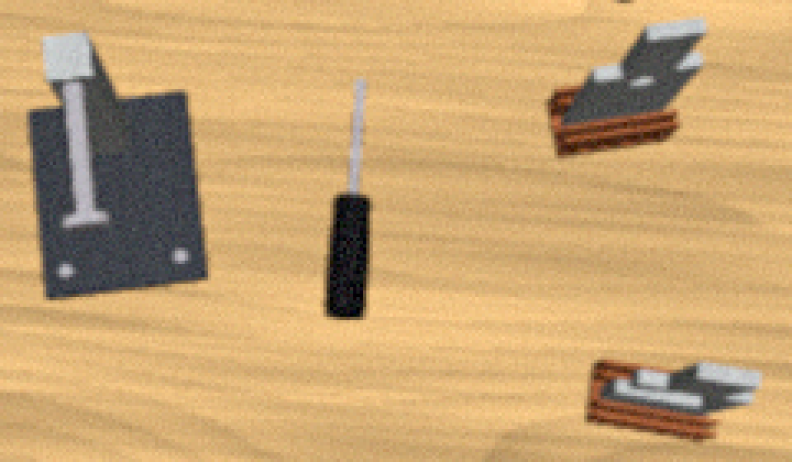

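The crops confirm it: the slotted sink is the nearer one, its mouth facing left at (330,340) towards the stand. The target is the grey stand, with the pin head on the robot side. Next I'll fit the poses from the corners.

```bash
cat > h.py <<'E'
import numpy as np, cv2
from scipy.optimize import least_squares
from scipy.spatial.transform import Rotation as R
from bench import ctrl
M={n:ctrl.camera_model(n) for n in("side","top")}
def proj(n,P):
    m=M[n];E=np.array(m["extrinsics"]);c=np.atleast_2d(P)@E[:3,:3].T+E[:3,3]
    o,_=cv2.projectPoints(c*[1,-1,-1],np.zeros(3),np.zeros(3),np.array(m["mtx"]),np.array([m["k1"],0,0,0.]))
    return o[:,0]
def fit(obs,x0,tilt=False):
    # obs: (cam, local mm xyz (z above bench), px)
    def place(p,L):
        return (R.from_euler('z',p[2]).apply(np.array(L)/1000.)+[p[0],p[1],p[3] if len(p)>3 else 0])
    def f(p): return np.concatenate([(proj(n,place(p,L))[0]-u) for n,L,u in obs])
    r=least_squares(f,x0,loss='soft_l1'); return r.x,np.round(r.fun.reshape(-1,2),1)
def crop(p,off,s): return (np.array(p)+.5)/s-.5+np.array(off)
E
cat > m1.py <<'E'
from h import *
a=lambda L,p:("side",L,crop(p,(300,260),4.2))
t=lambda L,p:("top",L,crop(p,(220,180),3.3))
b=lambda L,p:("side",L,crop(p,(230,155),4.9))
sl=[a((-4,15,185),(137,65)),a((4,15,185),(158,60)),a((4,-15,185),(213,103)),a((-4,-15,185),(192,117)),
a((-18,-35,0),(167,578)),a((-18,35,0),(62,443)),a((18,-35,0),(250,535)),
t((4,15,185),(699,362)),t((4,-15,185),(760,374)),t((-4,-15,185),(753,388)),t((-4,15,185),(686,377)),
t((-18,35,0),(588,422)),t((-18,-35,0),(713,440)),t((18,35,38),(597,362))]
st=[b((-50,-50,10),(203,563)),b((-50,50,10),(38,465)),b((70,-50,10),(402,438)),
b((35,12,172),(233,68)),b((35,-12,172),(280,85)),b((59,-12,172),(320,62)),b((59,12,172),(275,48)),b((-41,0,160),(118,167)),
t((70,50,10),(28,112)),t((70,-50,10),(187,93)),t((-50,-50,10),(207,277)),t((-50,50,10),(47,298)),
t((59,12,172),(43,37)),t((59,-12,172),(88,33)),t((35,-12,172),(97,75)),t((35,12,172),(48,80)),t((-38,0,160),(86,219))]
ho=[t((4,15,185),(650,26)),t((4,-15,185),(706,20)),t((-4,-15,185),(702,33)),t((-18,35,0),(558,155)),t((-18,-35,0),(676,137))]
for n,o in(("slot",sl),("stand",st),("holed",ho)):
    for x0 in([.4,-.2,0],[.4,-.2,0,0]):
        p,r=fit(o,x0);print(n,np.round(p,4),"deg",np.degrees(p[2]).round(1)); 
    print(r.tolist())
s=ctrl.get_state();print(R.from_rotvec(s["tool_rot"]).as_matrix().round(3))
E
python3 m1.py
```

```text
slot [ 0.4486 -0.1644 -0.07  ] deg -4.0
slot [ 4.487e-01 -1.643e-01 -6.940e-02 -4.000e-04] deg -4.0
[[-0.4, -0.7], [-0.3, -1.5], [0.3, 0.8], [0.1, -0.4], [-0.2, 1.1], [-1.5, 1.1], [0.3, 0.4], [-0.7, -0.2], [-0.3, -1.1], [1.4, -0.3], [2.8, 0.3], [-1.5, 0.4], [-4.2, 0.0], [1.2, -1.4]]
stand [0.542  0.1617 0.2067] deg 11.8
stand [5.419e-01 1.617e-01 2.068e-01 1.000e-04] deg 11.8
[[-0.2, 0.0], [-0.9, -0.3], [1.2, -0.5], [0.0, -0.2], [-0.6, 0.1], [0.1, 0.8], [0.3, 0.0], [-1.8, 0.9], [-0.3, -1.0], [0.1, -1.4], [0.9, 0.1], [-0.4, 0.3], [-0.0, -0.3], [0.4, -0.8], [-0.8, -0.1], [-0.2, 0.2], [0.9, 0.8]]
holed [ 0.6209 -0.1367  0.2252] deg 12.9
holed [ 0.6315 -0.1437  0.2215 -0.0323] deg 12.7
[[-0.4, 0.2], [-0.4, -0.5], [1.7, -0.1], [1.2, -0.1], [-2.3, 0.6]]
[[-0.001  0.369 -0.929]
 [ 0.002 -0.929 -0.369]
 [-1.    -0.002  0.   ]]
```

Both fits agree to about 1 px: slotted at (0.449, -0.164) yaw -4°, stand pin at (0.542, 0.162) yaw 11.8°. First I raise the tool and turn it by +64°.

```bash
python3 -m jog '[{"rot":[-1,0,0],"travel":[-0.05,0,0],"jaw":-1},{"rot":[-1,0,0],"travel":[-0.05,0,0],"jaw":-1},{"rot":[-1,0,0],"travel":[-0.05,0,0],"jaw":-1},{"rot":[-1,0,0],"travel":[-0.05,0,0],"jaw":-1},{"rot":[-1,0,0],"travel":[-0.05,0,0],"jaw":-1},{"rot":[-1,0,0],"travel":[-0.05,0,0],"jaw":-1},{"rot":[-1,0,0],"travel":[-0.05,0,0],"jaw":-1},{"rot":[-1,0,0],"travel":[-0.05,0,0],"jaw":-1}]'
python3 -m jog '[{"rot":[-1,0,0],"travel":[0,0,0],"jaw":-1},{"rot":[-1,0,0],"travel":[0,0,0],"jaw":-1},{"rot":[-1,0,0],"travel":[0,0,0],"jaw":-1},{"rot":[-1,0,0],"travel":[0,0,0],"jaw":-1},{"rot":[-0.86,0,0],"travel":[0,0,0],"jaw":-1},{"rot":[0,0,0],"travel":[0,0,0],"jaw":-1}]'
cat > go.py <<'E'
from h import *
import sys
tx,ty,tz,yaw=map(float,sys.argv[1:5])
s=ctrl.get_state();Rm=R.from_rotvec(s["tool_rot"]).as_matrix();p=np.array(s["position"])
d=Rm.T@(np.array([tx,ty,tz])-p)
c,sn=np.cos(np.radians(yaw)),np.sin(np.radians(yaw))
Rt=np.array([[0,0,-1],[c,sn,0],np.cross([0,0,-1],[c,sn,0])]).T
print("t",round(s["time"],2),"pos",p.round(4),"jaw yaw",np.degrees(np.arctan2(Rm[1,1],Rm[0,1])).round(2),"q",np.round(s["joint_positions"],2))
print("travel total units",(d/.3).round(3),"rot units",(np.degrees(R.from_matrix(Rm.T@Rt).as_rotvec())/5).round(3),"F",np.round(s["ft_force"],1),"grip",s["grip_width"])
E
python3 go.py .4487 -.1643 .25 -4
```

```text
time: 0.9
position: [0.2396, -0.6039, 0.3096]
tool_rot: [1.562, 0.937, -1.561]
ft_force: [0.4, 0.1, -0.9]
grip_width: 1.0
time: 1.5
position: [0.2396, -0.604, 0.3091]
tool_rot: [1.261, 1.176, -1.261]
ft_force: [-0.7, 0.5, -0.7]
grip_width: 1.004
t 1.5 pos [ 0.2396 -0.604   0.3091] jaw yaw -4.04 q [ 1.3   0.31 -0.2   1.24  0.06  1.6   1.04]
travel total units [ 0.198  0.592 -1.511] rot units [-0.008 -0.01   0.005] F [-0.7  0.5 -0.7] grip 1.0038340481089
```

```bash
python3 -m jog '[{"rot":[0,0,0],"travel":[0,0.05,-0.1],"jaw":-1},{"rot":[0,0,0],"travel":[0,0.05,-0.12],"jaw":-1},{"rot":[0,0,0],"travel":[0,0.05,-0.12],"jaw":-1},{"rot":[0,0,0],"travel":[0,0.05,-0.12],"jaw":-1},{"rot":[0,0,0],"travel":[0,0.05,-0.12],"jaw":-1},{"rot":[0,0,0],"travel":[0,0.05,-0.12],"jaw":-1},{"rot":[0,0,0],"travel":[0,0.05,-0.12],"jaw":-1},{"rot":[0,0,0],"travel":[0,0.05,-0.12],"jaw":-1}]'
python3 -m jog '[{"rot":[0,0,0],"travel":[0.02,0.05,-0.12],"jaw":-1},{"rot":[0,0,0],"travel":[0.03,0.05,-0.12],"jaw":-1},{"rot":[0,0,0],"travel":[0.03,0.05,-0.12],"jaw":-1},{"rot":[0,0,0],"travel":[0.03,0.04,-0.12],"jaw":-1},{"rot":[0,0,0],"travel":[0.03,0.0,-0.08],"jaw":-1},{"rot":[0,0,0],"travel":[0.03,0,-0.011],"jaw":-1},{"rot":[0,0,0],"travel":[0.03,0,0],"jaw":-1},{"rot":[0,0,0],"travel":[0,0,0],"jaw":-1}]'
python3 go.py .4487 -.1643 .146 -4
python3 - <<'E'
from bench import ctrl
import cv2
cv2.imwrite("pics/s1.png",ctrl.get_image("side")[:,:,::-1])
E
```

```text
time: 2.3
position: [0.3798, -0.3297, 0.3095]
tool_rot: [1.263, 1.174, -1.263]
ft_force: [0.6, -0.9, -0.4]
grip_width: 0.998
time: 3.1
position: [0.4471, -0.1659, 0.2482]
tool_rot: [1.262, 1.175, -1.265]
ft_force: [0.4, 0.1, -0.0]
grip_width: 1.001
t 3.1 pos [ 0.4471 -0.1659  0.2482] jaw yaw -4.22 q [ 0.91 -0.06 -0.58  1.75 -0.03  1.44  0.26]
travel total units [ 0.341  0.006 -0.006] rot units [-0.044 -0.003  0.027] F [ 0.4  0.1 -0. ] grip 1.0009067520423809
```

View pics/s1.png

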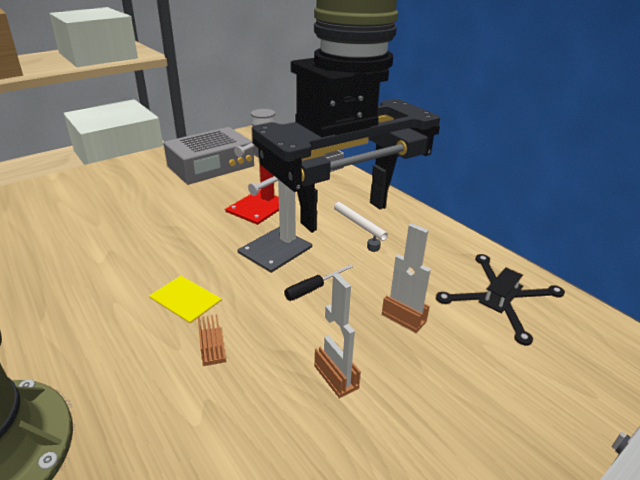

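The open fingers, tips near (308,225) and (379,203), straddle a point directly above the tab at (340,280). The holed sink at (408,280) is clear of them. Now I descend.

```bash
python3 -c "
from h import *
print(proj('side',[.4471,-.1659,.2482]))"
python3 -m jog '[{"rot":[-0.04,0,0.03],"travel":[0.06,0.006,-0.006],"jaw":-1},{"rot":[0,0,0],"travel":[0.06,0,0],"jaw":-1},{"rot":[0,0,0],"travel":[0.06,0,0],"jaw":-1},{"rot":[0,0,0],"travel":[0.06,0,0],"jaw":-1},{"rot":[0,0,0],"travel":[0.06,0,0],"jaw":-1},{"rot":[0,0,0],"travel":[0.04,0,0],"jaw":-1},{"rot":[0,0,0],"travel":[0,0,0],"jaw":-1}]'
python3 go.py .4487 -.1643 .146 -4
python3 - <<'E'
from bench import ctrl
import cv2
a=ctrl.get_image("side")[:,:,::-1];b=ctrl.get_image("top")[:,:,::-1]
import numpy as np
cv2.imwrite("pics/s2.png",np.hstack([cv2.resize(a[200:400,250:450],(400,400)),cv2.resize(b[200:400,330:530],(400,400))]))
E
```

```text
[[343.25612325 238.78921377]]
time: 3.85
position: [0.4493, -0.1635, 0.1463]
tool_rot: [1.261, 1.176, -1.259]
ft_force: [0.1, 0.1, -0.1]
grip_width: 0.997
t 3.85 pos [ 0.4493 -0.1635  0.1463] jaw yaw -3.96 q [ 0.9   0.01 -0.6   1.9   0.    1.23  0.23]
travel total units [ 0.001 -0.002  0.003] rot units [ 0.008 -0.014 -0.001] F [ 0.1  0.1 -0.1] grip 0.9965127457937912
```

View pics/s2.png

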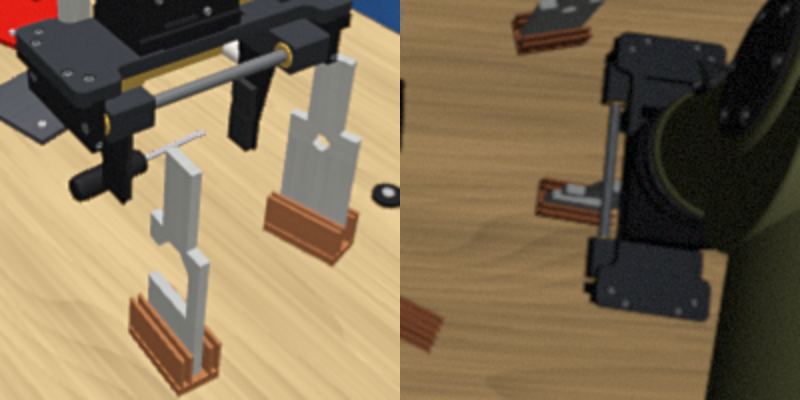

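```bash
python3 -c "
from h import *
s=ctrl.get_state();Rm=R.from_rotvec(s['tool_rot']).as_matrix();p=np.array(s['position'])
for L in ([0,.0435,0],[0,-.0435,0],[0,.0585,0],[0,-.0585,0],[0,0,0],[-.019,0,0],[-.07,.095,.0375],[-.07,.095,-.0375],[-.07,-.095,.0375],[-.07,-.095,-.0375]):
  q=p+Rm@np.array(L); print(L,q.round(3),proj('side',q).round(0),proj('top',q).round(0))
"
```

```text
[0, 0.0435, 0] [ 0.494 -0.166  0.148] [[367. 289.]] [[436. 268.]]
[0, -0.0435, 0] [ 0.407 -0.161  0.148] [[313. 313.]] [[431. 320.]]
[0, 0.0585, 0] [ 0.509 -0.167  0.148] [[376. 285.]] [[437. 259.]]
[0, -0.0585, 0] [ 0.392 -0.16   0.148] [[303. 317.]] [[430. 329.]]
[0, 0, 0] [ 0.451 -0.163  0.148] [[341. 300.]] [[434. 294.]]
[-0.019, 0, 0] [ 0.451 -0.163  0.167] [[341. 289.]] [[437. 293.]]
[-0.07, 0.095, 0.0375] [ 0.543 -0.207  0.218] [[421. 249.]] [[475. 233.]]
[-0.07, 0.095, -0.0375] [ 0.548 -0.133  0.218] [[383. 222.]] [[427. 226.]]
[-0.07, -0.095, 0.0375] [ 0.353 -0.194  0.218] [[292. 302.]] [[466. 357.]]
[-0.07, -0.095, -0.0375] [ 0.358 -0.12   0.218] [[260. 266.]] [[415. 350.]]
```

The finger tips appear about 20 mm higher than the TCP, perhaps because the opening lifts them. I'll close partway without touching the tab and check.

```bash
python3 -m jog '[{"rot":[0,0,0],"travel":[0,0,0],"jaw":0.4},{"rot":[0,0,0],"travel":[0,0,0],"jaw":0.4},{"rot":[0,0,0],"travel":[0,0,0],"jaw":0.4},{"rot":[0,0,0],"travel":[0,0,0],"jaw":0.4},{"rot":[0,0,0],"travel":[0,0,0],"jaw":0.4}]' 20
python3 - <<'E'
from bench import ctrl
import cv2
a=ctrl.get_image("side")[:,:,::-1]
cv2.imwrite("pics/s3.png",cv2.resize(a[230:400,270:440],(680,680))[:600])
E
```

```text
time: 4.45
position: [0.4506, -0.1629, 0.1478]
tool_rot: [1.26, 1.174, -1.257]
ft_force: [-0.7, -0.1, -0.2]
grip_width: 0.63
```

View pics/s3.png

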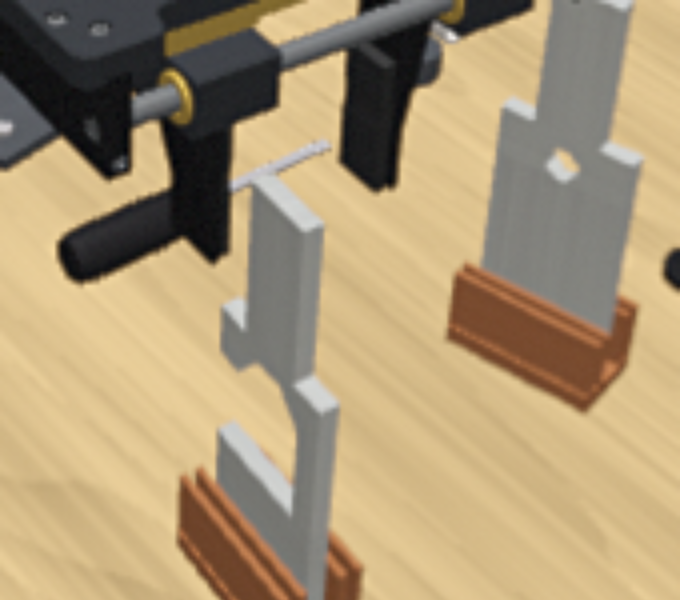

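```bash
python3 - <<'E'
from bench import ctrl
import cv2,numpy as np
a=ctrl.get_image("side")[:,:,::-1];b=ctrl.get_image("top")[:,:,::-1]
cv2.imwrite("pics/s4.png",cv2.resize(a[130:330,240:440],(600,600),interpolation=3))
cv2.imwrite("pics/t4.png",cv2.resize(cv2.convertScaleAbs(b[200:380,380:560],alpha=3),(600,600),interpolation=3))
E
```

```text
(no output)
```

View pics/s4.png

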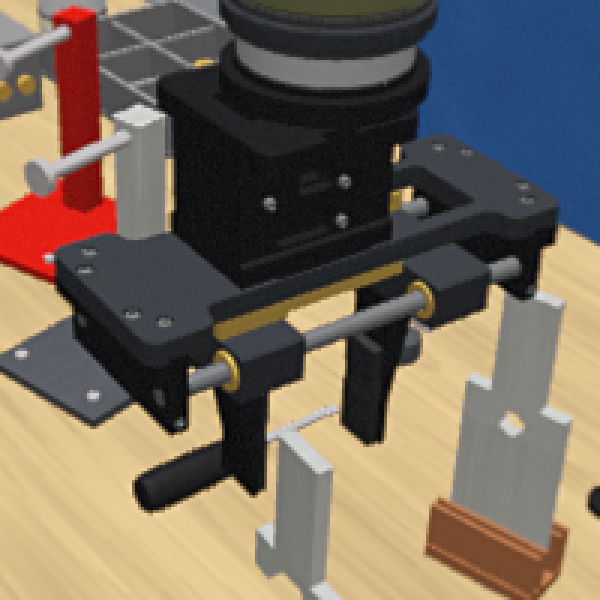

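View pics/t4.png

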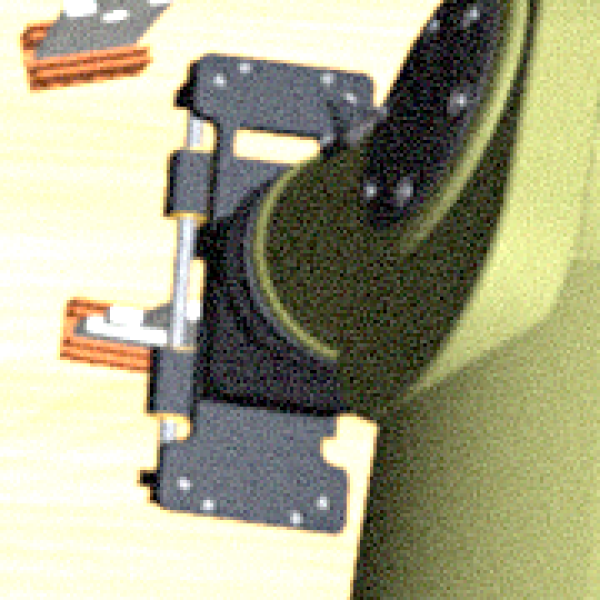

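```bash
cat > tri.py <<'E'
from h import *
def tri(us,ut):
    r=least_squares(lambda P:np.concatenate([proj('side',P)[0]-us,proj('top',P)[0]-ut]),[.45,-.16,.2]);return r.x,r.fun
s=ctrl.get_state();Rm=R.from_rotvec(s['tool_rot']).as_matrix();p=np.array(s['position'])
prs=[((88,252),(184,484)),((85,270),(208,505)),((166,322),(322,503)),((132,315),(296,519)),((437,147),(219,79)),((467,153),(245,67)),((524,186),(328,77)),((527,200),(349,97))]
Q=[]
for a,b in prs:
    q,f=tri(crop(a,(240,130),3),crop(b,(380,200),10/3)); Q.append(q); print(q.round(3),(Rm.T@(q-p)).round(3),f.round(1))
m=np.mean(Q,0);print("mean",m.round(4),"tool frame",(Rm.T@(m-p)).round(4))
E
python3 tri.py
```

```text
[ 0.368 -0.13   0.292] [-0.145 -0.084 -0.027] [-0.1  0.   0.1 -0.1]
[ 0.361 -0.14   0.292] [-0.145 -0.091 -0.017] [-0.1  0.   0.1 -0.1]
[ 0.365 -0.184  0.292] [-0.145 -0.083  0.027] [-0.2  0.1  0.2 -0.3]
[ 0.358 -0.174  0.292] [-0.145 -0.091  0.017] [-0.2  0.   0.1 -0.2]
[ 0.534 -0.141  0.292] [-0.145  0.082 -0.028] [ 0. -0. -0.  0.]
[ 0.541 -0.152  0.292] [-0.144  0.09  -0.017] [-0.2  0.1  0.2 -0.2]
[ 0.539 -0.186  0.292] [-0.144  0.09   0.018] [-0.2  0.1  0.1 -0.2]
[ 0.531 -0.195  0.292] [-0.144  0.083  0.027] [-0.3  0.1  0.2 -0.3]
mean [ 0.4496 -0.1628  0.2922] tool frame [-0.1446 -0.0005  0.    ]
```

```bash
python3 - <<'E'
from h import *
for z in (.148,.158,.168,.178):
    for L in((-.0275,.0095),(-.0275,-.0095),(.0275,-.0095),(.0275,.0095)):
        print(z,L,((proj('side',[.4506+L[0],-.1629+L[1],z])[0]-[240,130])*3).round(0),end=' ')
    print()
E
```

```text
0.148 (-0.0275, 0.0095) [238. 524.] 0.148 (-0.0275, -0.0095) [265. 548.] 0.148 (0.0275, -0.0095) [363. 498.] 0.148 (0.0275, 0.0095) [335. 476.] 
0.158 (-0.0275, 0.0095) [238. 506.] 0.158 (-0.0275, -0.0095) [266. 531.] 0.158 (0.0275, -0.0095) [364. 481.] 0.158 (0.0275, 0.0095) [336. 459.] 
0.168 (-0.0275, 0.0095) [239. 488.] 0.168 (-0.0275, -0.0095) [266. 512.] 0.168 (0.0275, -0.0095) [366. 463.] 0.168 (0.0275, 0.0095) [338. 441.] 
0.178 (-0.0275, 0.0095) [239. 470.] 0.178 (-0.0275, -0.0095) [267. 494.] 0.178 (0.0275, -0.0095) [367. 445.] 0.178 (0.0275, 0.0095) [339. 423.]
```

```bash
python3 - <<'E'
from h import *
s=ctrl.get_state();Rm=R.from_rotvec(s['tool_rot']).as_matrix();p=np.array(s['position'])
for h in (-.07,-.08,-.09,-.1,-.11,-.12):
    print(h,[((proj('side',p+Rm@np.array([h,-.095,w]))[0]-[240,130])*3).round(0).tolist() for w in(-.0375,-.03,.03,.0375)])
E
```

```text
-0.07 [[58.0, 410.0], [67.0, 419.0], [143.0, 505.0], [154.0, 516.0]]
-0.08 [[57.0, 389.0], [66.0, 399.0], [143.0, 484.0], [153.0, 495.0]]
-0.09 [[55.0, 369.0], [64.0, 378.0], [142.0, 462.0], [153.0, 474.0]]
-0.1 [[54.0, 348.0], [63.0, 357.0], [141.0, 440.0], [152.0, 451.0]]
-0.11 [[53.0, 326.0], [62.0, 335.0], [141.0, 418.0], [151.0, 429.0]]
-0.12 [[51.0, 304.0], [60.0, 313.0], [140.0, 395.0], [151.0, 406.0]]
```

The plate triangulates to within 1 mm sideways of the reported TCP. But both the fingertips and the body bottom sit about 31 mm higher than the reported TCP implies, so the reported TCP reads about 31 mm too far along the tool. I'll lower 25 mm with the fingers still apart, which is safe either way, then look again.

```bash
python3 -m jog '[{"rot":[0,0,0],"travel":[0.03,0,0],"jaw":0.4},{"rot":[0,0,0],"travel":[0.03,0,0],"jaw":0.4},{"rot":[0,0,0],"travel":[0.023,0,0],"jaw":0.4},{"rot":[0,0,0],"travel":[0,0,0],"jaw":0.4}]'
python3 go.py .4487 -.1643 .115 -4
python3 - <<'E'
from bench import ctrl
import cv2,numpy as np
a=ctrl.get_image("side")[:,:,::-1]
cv2.imwrite("pics/s5.png",cv2.resize(a[180:380,240:440],(600,600),interpolation=3))
E
```

```text
time: 5.0
position: [0.4494, -0.1624, 0.1211]
tool_rot: [1.259, 1.178, -1.258]
ft_force: [0.2, -1.0, -0.1]
grip_width: 0.307
t 5.0 pos [ 0.4494 -0.1624  0.1211] jaw yaw -3.85 q [ 0.9   0.03 -0.61  1.94  0.02  1.18  0.22]
travel total units [ 0.02  -0.002  0.006] rot units [ 0.031 -0.013  0.   ] F [ 0.2 -1.  -0.1] grip 0.3066310114397392
```

View pics/s5.png

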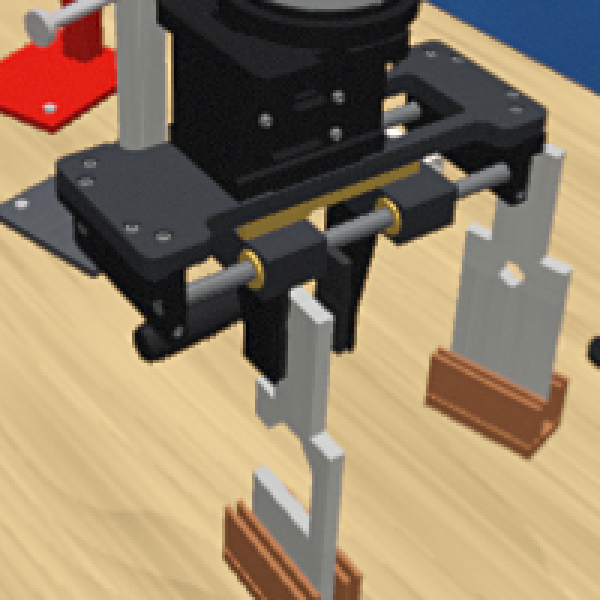

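The fingers now straddle the tab (front tip at (280,383), tab top at (310,300)), so the vision reading was right. I lower 6 mm more and close.

```bash
python3 -m jog '[{"rot":[0,0,0],"travel":[0.02,0,0.006],"jaw":0.4},{"rot":[0,0,0],"travel":[0,0,0],"jaw":1},{"rot":[0,0,0],"travel":[0,0,0],"jaw":1},{"rot":[0,0,0],"travel":[0,0,0],"jaw":1},{"rot":[0,0,0],"travel":[0,0,0],"jaw":1},{"rot":[0,0,0],"travel":[0,0,0],"jaw":1}]' 40
python3 go.py .4487 -.1643 .215 -4
python3 - <<'E'
from bench import ctrl
import cv2,numpy as np
a=ctrl.get_image("side")[:,:,::-1]
cv2.imwrite("pics/s6.png",cv2.resize(a[200:400,240:440],(600,600),interpolation=3))
E
```

```text
time: 5.65
position: [0.4506, -0.1648, 0.1169]
tool_rot: [1.26, 1.174, -1.257]
ft_force: [-0.1, -0.0, -0.6]
grip_width: 0.089
t 5.65 pos [ 0.4506 -0.1648  0.1169] jaw yaw -3.85 q [ 0.9   0.03 -0.61  1.94  0.02  1.17  0.21]
travel total units [-0.327 -0.005 -0.001] rot units [ 0.029  0.004 -0.034] F [-0.1 -0.  -0.6] grip 0.08927705767287113
```

View pics/s6.png

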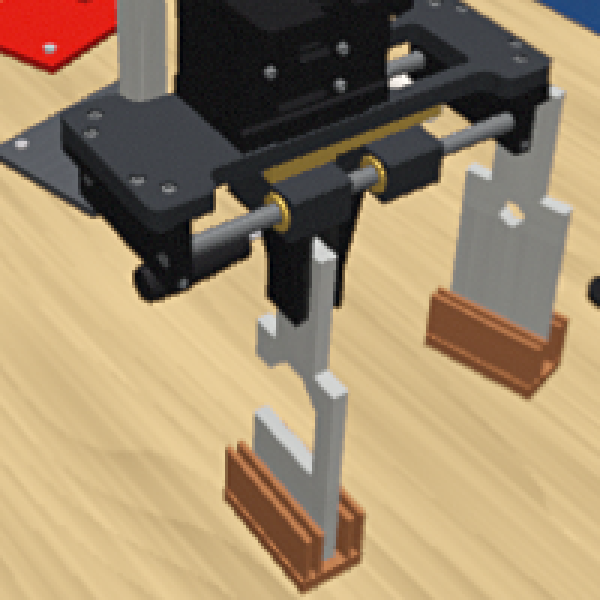

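The tab is gripped: width 0.089 × 87 mm ≈ 7.8 mm, with the pads on it at (300,290). I lift 81 mm to slot height.

```bash
python3 -m jog '[{"rot":[0,0,0],"travel":[-0.02,0,0],"jaw":1},{"rot":[0,0,0],"travel":[-0.05,0,0],"jaw":1},{"rot":[0,0,0],"travel":[-0.05,0,0],"jaw":1},{"rot":[0,0,0],"travel":[-0.05,0,0],"jaw":1},{"rot":[0,0,0],"travel":[-0.05,0,0],"jaw":1},{"rot":[0,0,0],"travel":[-0.05,0,0],"jaw":1},{"rot":[0,0,0],"travel":[0,0,0],"jaw":1}]'
python3 go.py .5645 .054 .198 11.8
```

```text
time: 6.4
position: [0.4514, -0.1649, 0.1996]
tool_rot: [1.26, 1.171, -1.255]
ft_force: [0.5, -1.0, -3.2]
grip_width: 0.086
t 6.4 pos [ 0.4514 -0.1649  0.1996] jaw yaw -3.85 q [ 0.91 -0.03 -0.59  1.83 -0.02  1.34  0.25]
travel total units [ 0.006  0.327 -0.753] rot units [-3.129  0.025 -0.063] F [ 0.5 -1.  -3.2] grip 0.08617750354636279
```

```bash
python3 -m jog '[{"rot":[-0.8,0,0],"travel":[0,0,0],"jaw":1},{"rot":[-0.8,0,0],"travel":[0,0,0],"jaw":1},{"rot":[-0.8,0,0],"travel":[0,0,0],"jaw":1},{"rot":[-0.73,0,0],"travel":[0,0,0],"jaw":1},{"rot":[0,0,0],"travel":[0,0.03,-0.05],"jaw":1},{"rot":[0,0,0],"travel":[0,0.06,-0.08],"jaw":1},{"rot":[0,0,0],"travel":[0,0.06,-0.08],"jaw":1},{"rot":[0,0,0],"travel":[0,0.06,-0.08],"jaw":1}]'
python3 -m jog '[{"rot":[0,0,0],"travel":[0,0.07,-0.08],"jaw":1},{"rot":[0,0,0],"travel":[0,0.07,-0.08],"jaw":1},{"rot":[0,0,0],"travel":[0,0.06,-0.08],"jaw":1},{"rot":[0,0,0],"travel":[0,0.06,-0.06],"jaw":1},{"rot":[0,0,0],"travel":[0,0.04,-0.04],"jaw":1},{"rot":[0,0,0],"travel":[0,0,0],"jaw":1},{"rot":[0,0,0],"travel":[0,0,0],"jaw":1}]'
python3 go.py .5645 .054 .198 11.8
python3 - <<'E'
from bench import ctrl
import cv2,numpy as np
a=ctrl.get_image("side")[:,:,::-1];b=ctrl.get_image("top")[:,:,::-1]
cv2.imwrite("pics/s7.png",cv2.resize(a[130:330,230:430],(600,600),interpolation=3))
cv2.imwrite("pics/t7.png",cv2.resize(cv2.convertScaleAbs(b[150:330,220:400],alpha=2),(600,600),interpolation=3))
E
```

```text
time: 7.2
position: [0.4938, -0.0656, 0.1968]
tool_rot: [1.057, 1.298, -1.056]
ft_force: [-0.1, -0.4, -3.3]
grip_width: 0.087
time: 7.9
position: [0.5606, 0.0514, 0.1969]
tool_rot: [1.055, 1.299, -1.056]
ft_force: [-0.6, -1.0, -2.7]
grip_width: 0.086
t 7.9 pos [0.5606 0.0514 0.1969] jaw yaw 11.84 q [ 0.58  0.21 -0.82  1.64  0.16  1.36 -0.05]
travel total units [-0.004  0.015 -0.006] rot units [ 0.008  0.005 -0.003] F [-0.6 -1.  -2.7] grip 0.08586979221777659
```

View pics/s7.png

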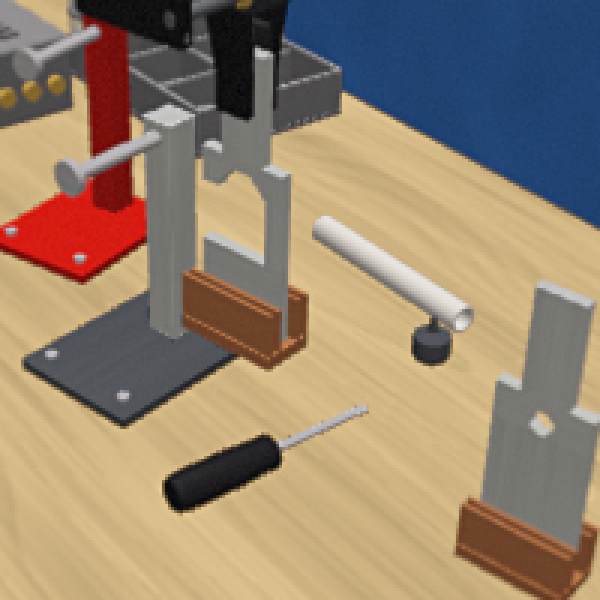

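View pics/t7.png

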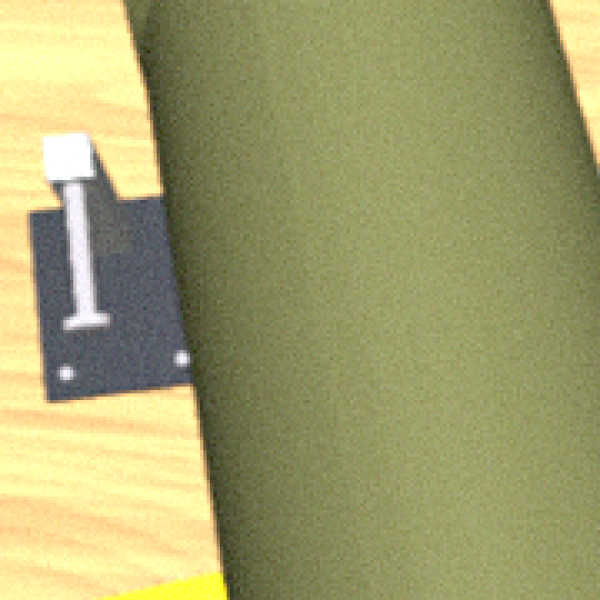

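```bash
cat > m2.py <<'E'
from h import *
c=lambda L,p:("side",L,crop(p,(230,130),3))
o=[c((-18,-35,0),(268,368)),c((18,-35,0),(307,345)),c((-18,35,38),(184,270)),c((4,-30,120),(291,172)),c((4,-15,185),(271,51)),c((-4,30,120),(203,145)),c((-4,30,98),(205,182)),c((-4,30,60),(204,236))]
for x0 in([.56,.05,.2,.08],):
    p,r=fit(o,x0);print(p.round(4),np.degrees(p[2]).round(1),r.tolist())
def f(q):
    W=np.array([R.from_euler('z',.2059).apply(np.array(L)/1000)+[q[0],q[1],q[2]] for _,L,_ in o]);return (proj('side',W)-[u for *_,u in o]).ravel()
r=least_squares(f,[.56,.05,.08]);print(r.x.round(4),r.fun.round(1))
d=R.from_euler('z',-.2067).apply(r.x-[.542,.1617,0]);print("in pin frame",d.round(4))
E
python3 m2.py
```

```text
[0.5662 0.059  0.1959 0.0749] 11.2 [[-0.1, 0.4], [0.1, -0.3], [-0.6, 0.5], [0.1, 0.2], [0.7, 1.6], [0.1, -0.4], [-0.5, -1.4], [0.0, -0.5]]
[0.5653 0.0578 0.0759] [ 0.1  0.4  0.2 -0.4 -0.7  0.7  0.2  0.1  0.8  1.4 -0.  -0.4 -0.6 -1.4
 -0.1 -0.5]
in pin frame [ 0.0015 -0.1065  0.0759]
```

The sink is level, with its mouth facing the pin. Relative to the pin it is at about x ≈ -5 to +1.5 mm, y ≈ -108 mm, with the pin about 80 to 84 mm above the underside, inside the 60 to 98 mm mouth. I slide 75 mm and look at the entry.

```bash
python3 -m jog '[{"rot":[0,0,0],"travel":[0,0.005,-0.03],"jaw":1},{"rot":[0,0,0],"travel":[0,0,-0.04],"jaw":1},{"rot":[0,0,0],"travel":[0,0,-0.05],"jaw":1},{"rot":[0,0,0],"travel":[0,0,-0.05],"jaw":1},{"rot":[0,0,0],"travel":[0,0,-0.05],"jaw":1},{"rot":[0,0,0],"travel":[0,0,-0.03],"jaw":1},{"rot":[0,0,0],"travel":[0,0,0],"jaw":1}]'
python3 go.py .542 .1617 .170 11.8
python3 - <<'E'
from bench import ctrl
import cv2,numpy as np
a=ctrl.get_image("side")[:,:,::-1]
cv2.imwrite("pics/s8.png",cv2.resize(a[120:280,210:370],(640,600),interpolation=3))
E
```

```text
time: 8.7
position: [0.5468, 0.1279, 0.1981]
tool_rot: [1.055, 1.299, -1.051]
ft_force: [0.1, 0.2, -3.5]
grip_width: 0.091
t 8.7 pos [0.5468 0.1279 0.1981] jaw yaw 12.01 q [ 0.48  0.21 -0.86  1.64  0.17  1.36 -0.19]
travel total units [ 0.094  0.008 -0.113] rot units [ 0.042  0.001 -0.031] F [ 0.1  0.2 -3.5] grip 0.0913833085651817
```

View pics/s8.png

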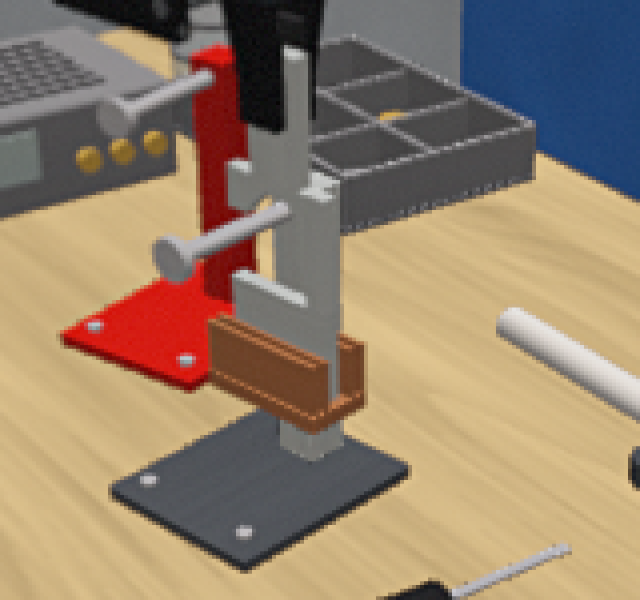

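The pin line, from (180,255) to (285,210), crosses the mouth between lip (232,205) and floor (235,272). I continue 34 mm to the slot centre.

```bash
python3 -m jog '[{"rot":[0.04,0,0],"travel":[0,0.005,-0.02],"jaw":1},{"rot":[0,0,0],"travel":[0,0,-0.03],"jaw":1},{"rot":[0,0,0],"travel":[0,0,-0.03],"jaw":1},{"rot":[0,0,0],"travel":[0,0,-0.02],"jaw":1},{"rot":[0,0,0],"travel":[0,0,-0.012],"jaw":1},{"rot":[0,0,0],"travel":[0,0,0],"jaw":1}]'
python3 go.py .542 .1617 .170 11.8
python3 - <<'E'
from bench import ctrl
import cv2,numpy as np
a=ctrl.get_image("side")[:,:,::-1]
cv2.imwrite("pics/s9.png",cv2.resize(a[110:270,190:350],(640,600),interpolation=3))
E
```

```text
time: 9.35
position: [0.5419, 0.1594, 0.1979]
tool_rot: [1.059, 1.297, -1.056]
ft_force: [-0.8, 0.8, -3.1]
grip_width: 0.088
t 9.35 pos [0.5419 0.1594 0.1979] jaw yaw 11.67 q [ 0.43  0.23 -0.88  1.63  0.18  1.36 -0.27]
travel total units [ 0.093  0.002 -0.007] rot units [-0.026  0.007 -0.029] F [-0.8  0.8 -3.1] grip 0.08835357263567518
```

View pics/s9.png

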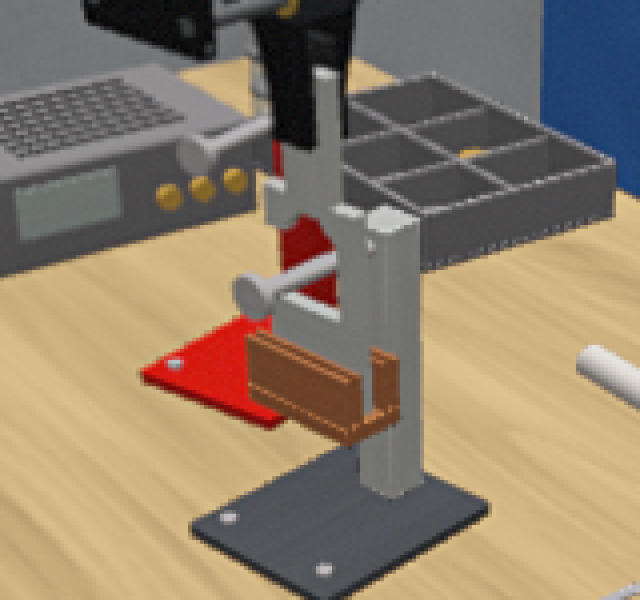

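The pin passes into the slot at (338,262), and the strap sits between the head (250,295) and the post (390,300). I lower gently and watch the force.

```bash
python3 -m jog '[{"rot":[0,0,0],"travel":[0.015,0.002,-0.006],"jaw":1},{"rot":[0,0,0],"travel":[0.02,0,0],"jaw":1},{"rot":[0,0,0],"travel":[0.02,0,0],"jaw":1},{"rot":[0,0,0],"travel":[0.015,0,0],"jaw":1},{"rot":[0,0,0],"travel":[0.01,0,0],"jaw":1},{"rot":[0,0,0],"travel":[0,0,0],"jaw":1}]'
python3 go.py .542 .1617 .170 11.8
python3 - <<'E'
from bench import ctrl
import cv2,numpy as np
a=ctrl.get_image("side")[:,:,::-1]
cv2.imwrite("pics/s10.png",cv2.resize(a[110:270,190:350],(640,600),interpolation=3))
E
```

```text
time: 10.0
position: [0.5422, 0.1602, 0.1733]
tool_rot: [1.059, 1.296, -1.058]
ft_force: [-0.0, -1.1, -3.2]
grip_width: 0.089
t 10.0 pos [0.5422 0.1602 0.1733] jaw yaw 11.59 q [ 0.43  0.24 -0.87  1.67  0.19  1.32 -0.28]
travel total units [ 0.011  0.    -0.005] rot units [-0.042  0.009 -0.017] F [-0.  -1.1 -3.2] grip 0.08903974775488355
```

View pics/s10.png

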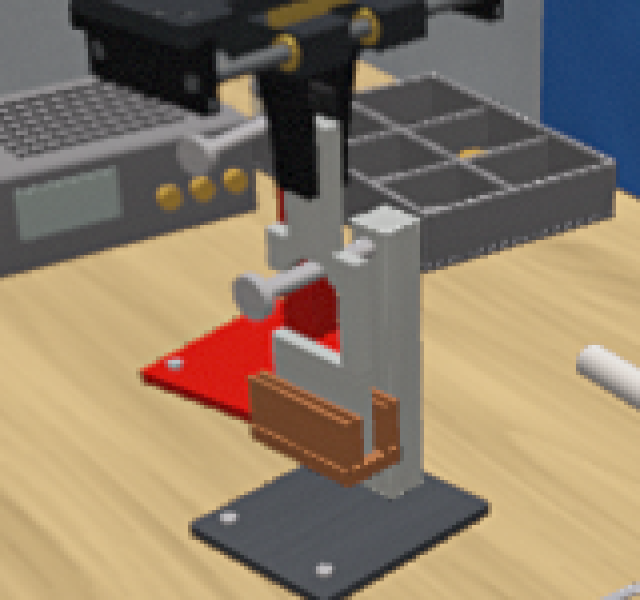

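The pin is at the roof at (325,268) and reappears behind the strap at (365,246). I lower in 1.5 mm steps until contact.

```bash
python3 -m jog '[{"rot":[0,0,0],"travel":[0.005,0,-0.002],"jaw":1},{"rot":[0,0,0],"travel":[0,0,0],"jaw":1}]'
python3 -m jog '[{"rot":[0,0,0],"travel":[0.005,0,0],"jaw":1},{"rot":[0,0,0],"travel":[0,0,0],"jaw":1}]'
```

```text
time: 10.25
position: [0.5424, 0.1612, 0.1725]
tool_rot: [1.06, 1.296, -1.057]
ft_force: [-0.2, -0.0, -3.6]
grip_width: 0.087
time: 10.45
position: [0.5423, 0.161, 0.1708]
tool_rot: [1.059, 1.296, -1.057]
ft_force: [-0.1, -0.9, -3.4]
grip_width: 0.087
```

```bash
python3 -m jog '[{"rot":[0,0,0],"travel":[0.004,0,0],"jaw":1},{"rot":[0,0,0],"travel":[0,0,0],"jaw":1}]'
```

```text
time: 10.65
position: [0.5425, 0.1611, 0.1699]
tool_rot: [1.06, 1.296, -1.057]
ft_force: [-0.3, 0.4, -2.7]
grip_width: 0.09
```

```bash
python3 -m jog '[{"rot":[0,0,0],"travel":[0.005,0,0],"jaw":1},{"rot":[0,0,0],"travel":[0,0,0],"jaw":1}]'
```

```text
time: 10.85
position: [0.5427, 0.1611, 0.1696]
tool_rot: [1.06, 1.295, -1.057]
ft_force: [-1.9, -1.6, 5.1]
grip_width: 0.09
```

```bash
python3 -c "
from bench import ctrl
import cv2,numpy as np
a=ctrl.get_image('side')[:,:,::-1]
cv2.imwrite('pics/s11.png',cv2.resize(a[150:230,230:310],(600,600),interpolation=3))
print(np.round(ctrl.get_state()['ft_force'],2))"
```

```text
[-2.77 -1.7   5.11]
```

View pics/s11.png

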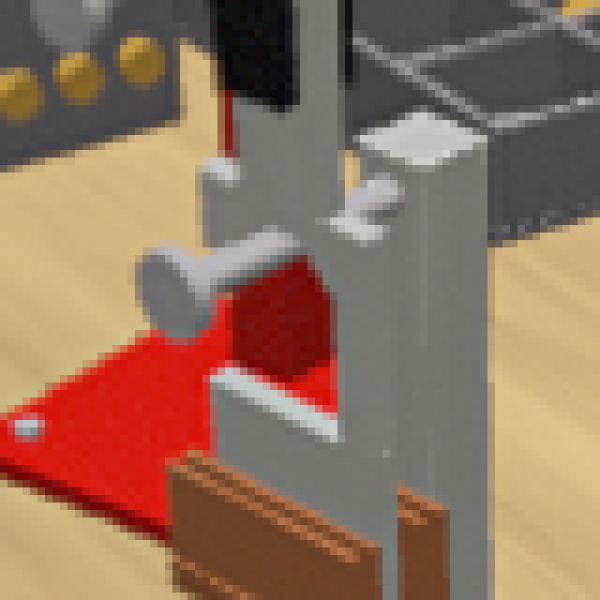

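Contact is at the expected height: Fz went from -3 to +5 N and the pin is against the roof at (300,240). I ease off slightly and open.

```bash
python3 -m jog '[{"rot":[0,0,0],"travel":[-0.001,0,0],"jaw":1},{"rot":[0,0,0],"travel":[0,0,0],"jaw":0.7},{"rot":[0,0,0],"travel":[0,0,0],"jaw":0.5},{"rot":[0,0,0],"travel":[0,0,0],"jaw":0.3},{"rot":[0,0,0],"travel":[0,0,0],"jaw":0.3},{"rot":[0,0,0],"travel":[0,0,0],"jaw":0.3},{"rot":[0,0,0],"travel":[0,0,0],"jaw":0.3}]' 10
python3 -c "
from bench import ctrl
import cv2,numpy as np
a=ctrl.get_image('side')[:,:,::-1]
cv2.imwrite('pics/s12.png',cv2.resize(a[110:270,190:350],(640,600),interpolation=3))
print(np.round(ctrl.get_state()['ft_force'],2))"
```

```text
time: 11.6
position: [0.5424, 0.161, 0.1684]
tool_rot: [1.06, 1.296, -1.057]
ft_force: [0.4, 0.5, 1.1]
grip_width: 0.343
[ 0.68 -0.01  0.4 ]
```

View pics/s12.png

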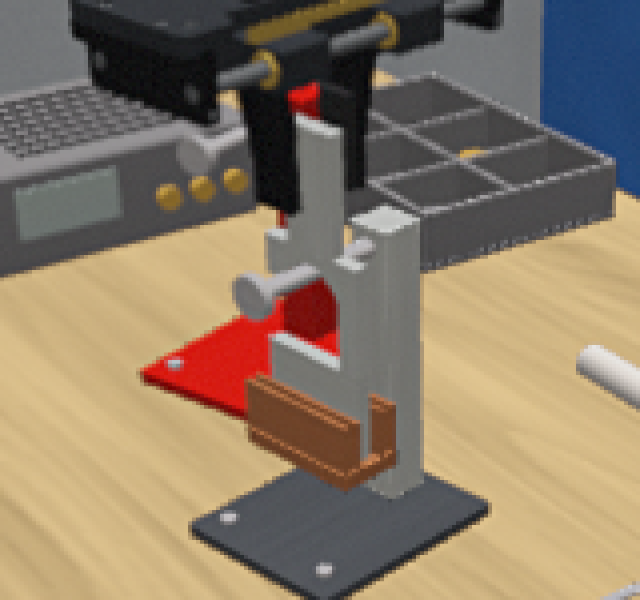

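It hangs upright on the pin and both fingers are off the tab (gaps at (300,150) and (345,150)). I withdraw straight up.

```bash
python3 -m jog '[{"rot":[0,0,0],"travel":[-0.03,0,0],"jaw":0.2},{"rot":[0,0,0],"travel":[-0.06,0,0],"jaw":0.2},{"rot":[0,0,0],"travel":[-0.08,0,0],"jaw":0.2},{"rot":[0,0,0],"travel":[-0.08,0,0],"jaw":0.2},{"rot":[0,0,0],"travel":[-0.08,0,0],"jaw":0.2},{"rot":[0,0,0],"travel":[-0.05,0,0],"jaw":0.2},{"rot":[0,0,0],"travel":[0,0,0],"jaw":0.2},{"rot":[0,0,0],"travel":[0,0,0],"jaw":0.2}]'
python3 -m jog '[{"rot":[0,0,0],"travel":[0,0,0.05],"jaw":0.2},{"rot":[0,0,0],"travel":[0,0,0.1],"jaw":0.2},{"rot":[0,0,0],"travel":[0,0,0.12],"jaw":0.2},{"rot":[0,0,0],"travel":[0,0,0.12],"jaw":0.2},{"rot":[0,0,0],"travel":[0,0,0.12],"jaw":0.2},{"rot":[0,0,0],"travel":[0,0,0.12],"jaw":0.2},{"rot":[0,0,0],"travel":[0,0,0.1],"jaw":0.2},{"rot":[0,0,0],"travel":[0,0,0.05],"jaw":0.2}]'
python3 -m jog '[{"rot":[0,0,0],"travel":[0,0,0],"jaw":0.2},{"rot":[0,0,0],"travel":[0,0,0],"jaw":0.2},{"rot":[0,0,0],"travel":[0,0,0],"jaw":0.2},{"rot":[0,0,0],"travel":[0,0,0],"jaw":0.2}]'
python3 -c "
from bench import ctrl
import cv2,numpy as np
a=ctrl.get_image('side')[:,:,::-1];cv2.imwrite('pics/s13f.png',a)
b=ctrl.get_image('top')[:,:,::-1]
cv2.imwrite('pics/s13.png',np.hstack([cv2.resize(a[110:310,190:390],(400,400),interpolation=3),cv2.resize(cv2.convertScaleAbs(b[160:340,210:390],alpha=2),(400,400),interpolation=3)]))
a2=ctrl.get_image('side')[:,:,::-1]
print('frame diff near sink',cv2.absdiff(a,a2)[110:280,190:330].mean())"
```

```text
time: 12.45
position: [0.5419, 0.161, 0.282]
tool_rot: [1.059, 1.296, -1.058]
ft_force: [0.8, 0.5, -0.1]
grip_width: 0.402
time: 13.25
position: [0.5885, -0.0736, 0.2808]
tool_rot: [1.062, 1.295, -1.064]
ft_force: [0.2, -0.2, 0.6]
grip_width: 0.403
time: 13.65
position: [0.589, -0.066, 0.283]
tool_rot: [1.057, 1.297, -1.055]
ft_force: [-0.0, -0.9, -0.4]
grip_width: 0.402
frame diff near sink 0.9016386554621849
```

View pics/s13.png

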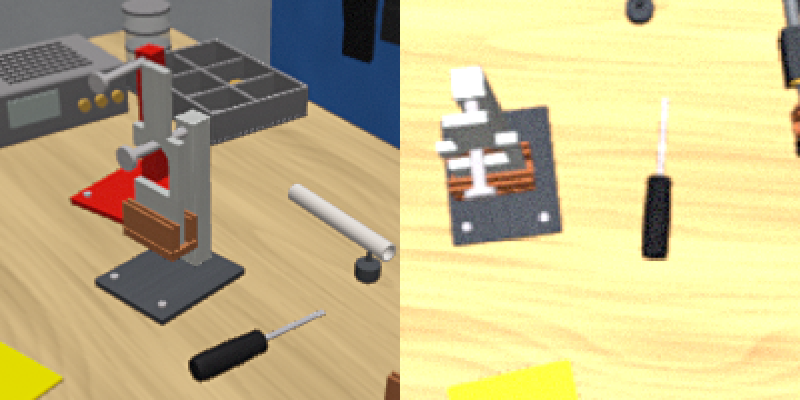

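View pics/s13f.png

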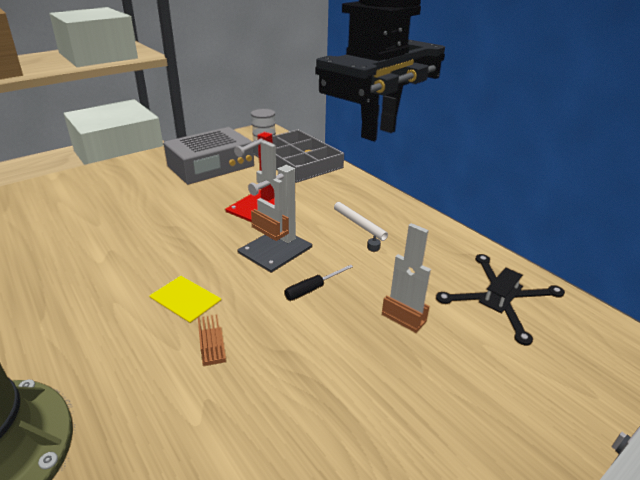

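It hangs on the grey pin between head and post, the holed sink is unmoved at (408,280), and the gripper is clear. A quick numeric check before I hand in.

```bash
python3 - <<'E'
from h import *
for x in(-.01,0,.01):
    P=lambda L:R.from_euler('z',.2067).apply(np.array(L)/1000+[x,0,.053])+[.542,.1617,0]
    print(x,[((proj('top',P(L))[0]-[210,160])*400/180+[400,0]).round(0).tolist() for L in((4,15,185),(-4,-15,185),(-4,-30,120),(-4,30,60))],
     [((proj('side',P(L))[0]-[190,110])*2).round(0).tolist() for L in((-4,15,185),(4,-15,185),(-18,-35,0),(-18,35,38))])
E
```

```text
-0.01 [[438.0, 128.0], [483.0, 134.0], [515.0, 153.0], [450.0, 180.0]] [[130.0, 65.0], [160.0, 71.0], [166.0, 266.0], [114.0, 206.0]]
0 [[436.0, 114.0], [481.0, 120.0], [514.0, 140.0], [449.0, 168.0]] [[138.0, 62.0], [168.0, 68.0], [173.0, 262.0], [122.0, 203.0]]
0.01 [[435.0, 101.0], [480.0, 106.0], [513.0, 127.0], [448.0, 156.0]] [[147.0, 59.0], [177.0, 65.0], [181.0, 258.0], [129.0, 199.0]]
```

```bash
python3 -c "
import cv2,numpy as np
a=cv2.imread('pics/s13.png')
cv2.imwrite('pics/s14.png',np.hstack([cv2.resize(a[40:280,90:250],(400,600)),cv2.resize(a[60:250,430:570],(400,600))]))"
```

```text
(no output)
```

View pics/s14.png

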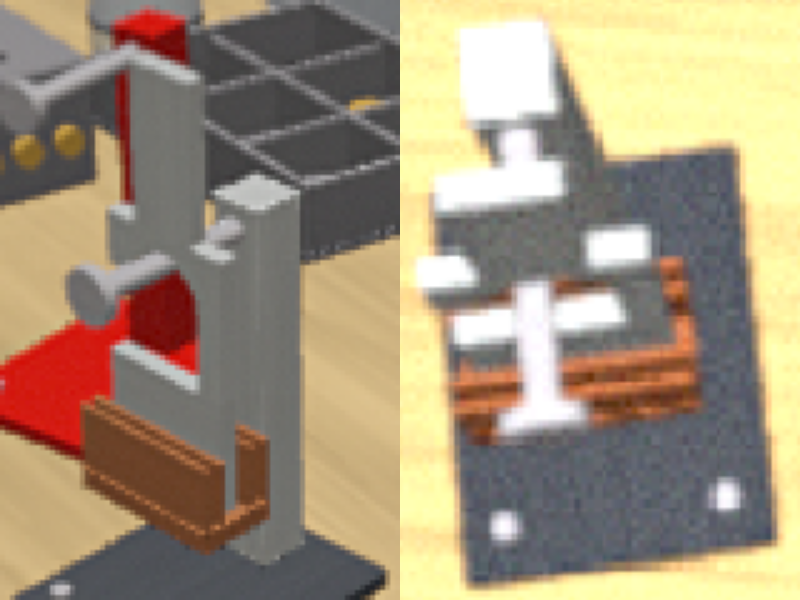

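The predicted corners for x = 0 match the observed ones (side (173,261) against predicted (173,262); top row 120 against 120). The sink is plumb and clear on both sides, so I hand in.

```bash
python3 -c "
from bench import ctrl
s=ctrl.get_state();print(s['time'],s['ft_force']);print(ctrl.close_job())"
```

```text
13.8 [ 0.11234348 -1.10889244  0.2134173 ]
the job is handed in; nothing more can be done
None
```

I hung the slotted heat sink on the grey stand's pin, between the head and the post, let go, moved the gripper clear and handed the job in at 13.8 s. The system gave no verdict.

**Last checks:**
- **Position along the pin:** the corners I compared match a sink hung at the middle of the pin, to within 1 to 2 px in the side view.
- **Position across the pin:** one corner in the top view suggested up to about 5 mm off, inside the 14 mm allowed.
- **Hang:** the pin is in the roof of the slot and the sink looks upright. Two frames taken moments apart barely differ, so it appears still.
- **Left alone:** the holed sink and the red look-alike stand where they were, judged by eye in the last side view.
- **Gripper:** it is clear of everything, with about 1 N on the force reading.

**A disagreement:** the reported TCP read about 31 mm further along the tool than the camera images showed the real fingertips. I found this before closing on the tab and set the grasp height from the images instead. The grip, and pin contact at the predicted height, bore that out.

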